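# Hook a dropped washer out from under the pump guard

## Robot

A 6-joint arm with a two-finger parallel gripper is mounted at the origin on the work surface. World frame = base frame: x ahead of the robot, y to its left, z up, the work surface at z = 0. Lengths are in mm, angles in rad, forces in N, time in s.
With the tool pointing down it reaches from about 350 to 775 mm from the base axis. Payload 7.3 kg.
Tool frame: the origin (TCP) lies at the very end of the fingers, on their centre line; the grasp point (between the pads) lies 19 mm behind it; y points along the fingers, z is the direction in which the jaws open and shut, and the axes are right-handed (so a half turn about y gives the same grasp; the last joint's range is limited). The gripper opens to 92 mm and grips with 3 to 60 N. Pads are 19 mm wide; open, the fingers measure 130 mm over their backs; the gripper's body (75 mm by 190 mm) begins 47 mm behind the grasp point.
Start: joints at [1.14, 0.342, 1.524, -0, 1.275, -0.146], TCP at [147.492, 503.876, 226.741] pointing down, gripper open.
Joint ranges: [-2.53, 2.53], [-0.77, 2.02], [0.04, 2.7], [-1, 4.14], [0.28, 2.66], [-3.11, 3.11]. Speed limits (rad/s): [2.57, 2.57, 3.14, 3.14, 3.14, 3.14].

## Interface

Orientations are given as a unit quaternion [w, x, y, z].
In Python, from bench import env gives the robot as it stands.
- The arm moves only by the tool carry_out, never from a script. Its argument "series" is a list that holds one entry, the list of rows, each a list of 6 numbers: the shift along the tool's x, y, z as a fraction of full scale, then the turn, a rotation vector about the tool's x, y, z as a fraction of full scale. A call has 1 to 12 rows; each row is the pose to reach, as a shift and turn from the pose commanded when the call began, along the tool's axes at that moment, turning the shorter way round; what a row does not reach only later rows make up. Full scale, the value 1, is 40 cm for a shift and 180 degrees for a turn. A row lasts 1/12 s, in which the tool goes at most 41.7 mm and 7.16 degrees, less where a joint would pass 70% of its speed; a pose out of reach is approached as far as the arm can. A call with a number of a shift or a turn outside -1 to 1 is refused whole. A call with a gripper value outside its range is refused whole. "grip" is the gripper command: -1 is shut, 1 is fully open, values between are in proportion, set as the call begins (left out, the last holds). The fingers move at their own pace and stop on an object; "force" is the grip in N (left out, the last holds). Time passes only in rows, so rows that repeat a pose let the fingers close. It gives the time, the measured TCP pose, the force and the opening at its end, in the units of the state.
- env.get_state(): the state, without advancing time (a new reading comes with each control period).
- env.get_image(name): name is "side" or "top"; returns the picture (420x560x3 uint8, red, green, blue); there is no depth.
- env.calibration(name): a dict with "fx", "fy", "cx", "cy" (pixels), "k1" (the pictures are not rectified: a ray, as slopes to the right and down, at radius r is drawn at 1 + k1 r^2 times it, then the intrinsics apply), "origin" and "orientation" of the camera in the world. Camera axes: x right, y down, z forward; pixel columns grow to the right and rows downward; lengths in mm; the calibration is good to about 2 mm. A picture is of the moment at which its call begins. calibration takes no time and is no camera call.
- env.finish_job(): hands the job in, once; it reports no verdict.
The state is a dict: "time_s": time; "joint_pos": joint angles; "qd": joint speeds; "joint_efforts": joint torques, N m; "tcp_pos": TCP position; "tcp_rot": TCP orientation; "wrist_force": force on the tool from outside, world axes, zero at the start; "torque": the same for the moment, N m; "width": opening from 0.0 (shut) to 1.0 (fully open).
Only numpy, scipy, OpenCV 4.12 (cv2) and the standard library are available. Lean on these libraries where they do the work, as an engineer would, in place of code of your own. Each camera call takes 0.05 s, during which the arm holds its last target.

## Task

A steel washer has dropped under the fixed bar guard in front of the pump. Take the hooked rod from its stand, drop its tip into the washer's hole and draw the washer fully out through the guard's open mouth with the rod alone, pressing only lightly on the table, the washer and the guard and leaving everything else where it is. Leave the washer lying flat on the table in front of the guard and hang the rod back upright in its stand, at rest.

Things in the scene. Friction and masses are not known exactly. Their poses are not given: they have to be found in the camera images.
- table: Stainless steel table, its top at height 0. A push of 25 N or more with the rod dents it or a washer under the tip; feel for it at no more than about 15 mm/s, as a faster touch peaks above that.
- guard: Fixed stainless bar guard with a grey vacuum pump behind it, one unit. Origin: middle of the open mouth, on the table; x points horizontally inwards to the pump, y along the mouth, z up. Guarded space: y -135 to +135 mm, x 0 to 125 mm, closed by side plates and the pump (x 125 to 255 mm, up to 135 mm high). The mouth at x = 0 is open from the table to the bars.
- roof (a point): Middle of the guard's bar roof, 55 mm behind the mouth, 65 mm above the table. Four 6 mm round bars along the guard's y, at x = 3 to 117 mm, 38 mm apart; undersides 62 mm, tops 68 mm above the table. A push of 15 N or more with the rod bends the guard. The table is flat and bare under and before it.
- washer: Flat dark steel washer, outer diameter 52 mm, hole 29 mm, 6 mm thick, about 70 g (varies), lying flat under the guard 45 to 75 mm behind the mouth. Origin: centre of its underside, z up. It must be moved with the rod only: neither fingers nor arm may touch it.
- disc: Solid dark steel disc without a hole, 52 mm across, 6 mm thick, also lying under the guard; leave it alone. Origin: centre of its underside.
- bracket: Small dark steel angle bracket, 40 x 30 mm foot 4 mm thick and a 30 mm high upright, also under the guard; leave it alone. Origin: centre of the underside of its foot. Washer, disc and bracket lie side by side about 75 mm apart, in any order.
- rod: Hooked rod, about 250 g, hung upright in its stand. Origin: centre of the underside of its 36 mm square, 6 mm thick steel collar; z up, x horizontal, the way the hook's foot points. Below the collar an 8 mm round shank goes down, bends to a foot of 8 mm bar along +x, and at x = 95 mm turns down into a round-ended, rubber-covered tip 8 mm thick. The foot's centre line is 20 mm, its top 24 mm above the tip's lower end.
- handle (a point): Middle of the rod's handle, 46 mm above the rod's origin: a black 18 mm square bar, sides along the rod's x and y, 6 to 86 mm above the origin. The shank is telescoped into it and stuck at a length that differs every time: the tip's lower end lies 110 to 150 mm below the rod's origin and must be seen or felt; it does not change in use.
- stand: Fixed hanger stand: white 150 x 120 mm base, steel column and a horizontal fork 58 mm wide, 8 mm thick, top 190 mm above the table, that carries the rod's collar. Origin: on the table under the seat; x points out of the fork's open end, z up. The rod hangs with its shank in the slot and its foot along +x: lift it a little and take it out along +x; put it back the other way.
- seat (a point): Point on the fork's top, in the slot, where the origin of the hung rod belongs. The slot is 18 mm wide; its closed end is 12 mm behind this point, the fork's ends 35 mm in front of it, the column's front 72 mm behind it.
- rack: Orange tube rack, 100 x 200 x 57 mm, bystander. Origin: centre of its underside.
- cap: White cap, 32 mm across, 14 mm high, bystander. Origin: centre of its underside.
- forceps: Steel forceps, 120 mm long, 6 mm high, bystander. Origin: centre of its underside.
There are look-alikes about, which are no part of the job. What is shaped like the rod but orange or yellow is not meant.

How it is judged:
By the outcome, as a careful person would: the job done as asked, in the order asked, and still so for the second after the job is handed in, with the robot touching nothing.
It also fails if it takes over 61 s, if anything falls off the work surface, if the arm or the gripper's body presses on something with over 40 N, if the wrist force passes 120 N, or if a joint passes its speed limit or range.

## Working session

There is one attempt and no reset: what is moved stays moved. The work goes in short steps, Python scripts to look and compute and a tool call to move; the robot and the scene stay as the last step left them, time stands still between calls to the robot, and variables do not carry over. Pictures are saved under pics/ and viewed, and the job is handed in when it is done.

Besides the shell and the picture viewer there is one more tool, called by a JSON object that holds its "fn" and its "kwargs". carry_out: Moves the arm, as the interface text tells. Shift numbers are shares of 40 cm and turn numbers shares of 180 degrees, none past 1 either way. Its arguments: {"type":"object","properties":{"series":{"type":"array","items":{"type":"array","items":{"type":"array","items":{"type":"number","minimum":-1,"maximum":1}}}},"grip":{"type":"number"},"force":{"type":"number"}},"required":["series"]}

```bash
ls; mkdir -p pics
python3 - <<'E'
from bench import env
import cv2
print(env.get_state())
for n in("side","top"):
    print(n,env.calibration(n)); im=env.get_image(n); cv2.imwrite(f"pics/{n}0.png",im[:,:,::-1])
E
```

```text
pics
{'time_s': 0.0, 'joint_pos': array([ 1.13999521e+00,  3.42713030e-01,  1.52501296e+00, -1.71666201e-05,
        1.27536043e+00, -1.46028027e-01]), 'qd': array([-0.00033063,  0.00029822, -0.00103742,  0.00061495, -0.00155482,
        0.00071953]), 'joint_efforts': array([-3.85188478e-04, -4.31265843e+01, -2.44214523e+01,  7.14380457e-02,
        5.60346292e-02, -1.66327150e-04]), 'tcp_pos': array([147.3246762 , 503.49424113, 226.05139363]), 'tcp_rot': array([-0.69944306,  0.70045899, -0.1004855 ,  0.1001962 ]), 'wrist_force': array([-0.08833288,  0.59982315, -0.15006104]), 'torque': array([-0.00697872, -0.00740965, -0.02937914]), 'width': 0.9984443617624458}
side {'fx': 382.3596574933225, 'fy': 382.3596574933225, 'cx': 282.8299050882657, 'cy': 207.93445597416255, 'k1': -0.07007162957352826, 'origin': array([214.84402006, 769.41914439, 686.46080673]), 'orientation': array([ 0.06674879, -0.15278425,  0.87372352, -0.45695599])}
top {'fx': 438.90126494625736, 'fy': 438.90126494625736, 'cx': 278.1686356808231, 'cy': 209.97505090470108, 'k1': -0.03179279416901412, 'origin': array([ 339.38350388,   22.04877583, 1238.18655706]), 'orientation': array([-0.03768107,  0.71369347, -0.69905927,  0.02319275])}
```

View pics/side0.png

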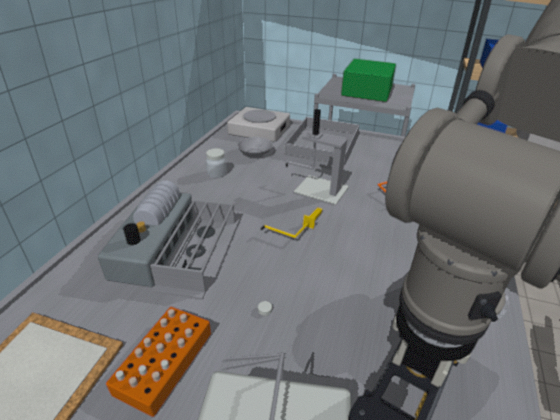

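View pics/top0.png

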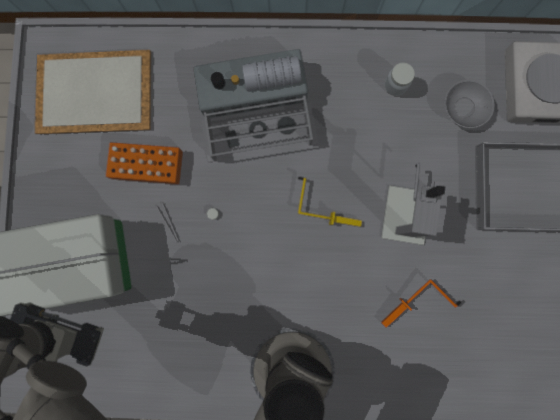

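The side view shows the guard at about (200,240) and the stand with the black-handled rod at about (318,125). In the top view the guard is at (258,130), the stand at (420,205), and the yellow and orange look-alikes lie flat at (325,210) and (420,300). I'll zoom in on both.

Run:
```python
import cv2,numpy as np
t=cv2.imread("pics/top0.png"); s=cv2.imread("pics/side0.png")
f=lambda im,x,y,w,h,k:cv2.resize(im[y:y+h,x:x+w],None,fx=k,fy=k,interpolation=cv2.INTER_CUBIC)
cv2.imwrite("pics/t1.png",np.hstack([f(t,190,70,130,95,6)]))
cv2.imwrite("pics/t2.png",f(t,370,145,100,110,5))
cv2.imwrite("pics/s1.png",f(s,95,170,150,125,5))
cv2.imwrite("pics/s2.png",f(s,270,95,100,115,5))
```

```text
(no output)
```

View pics/t1.png

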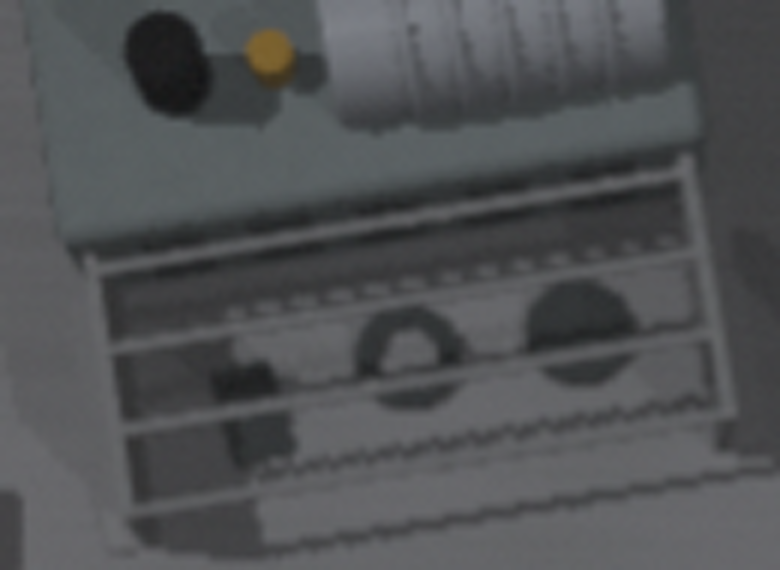

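View pics/t2.png

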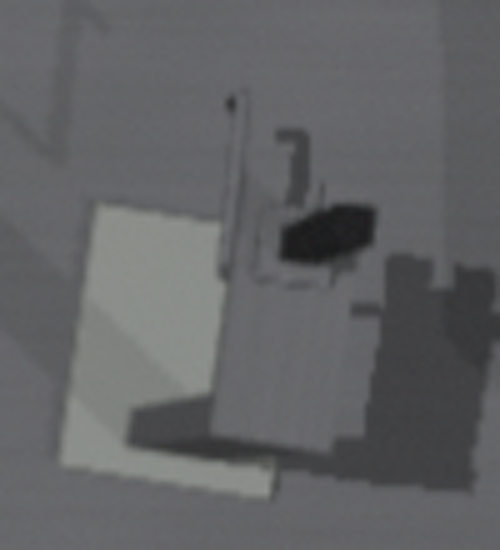

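View pics/s1.png

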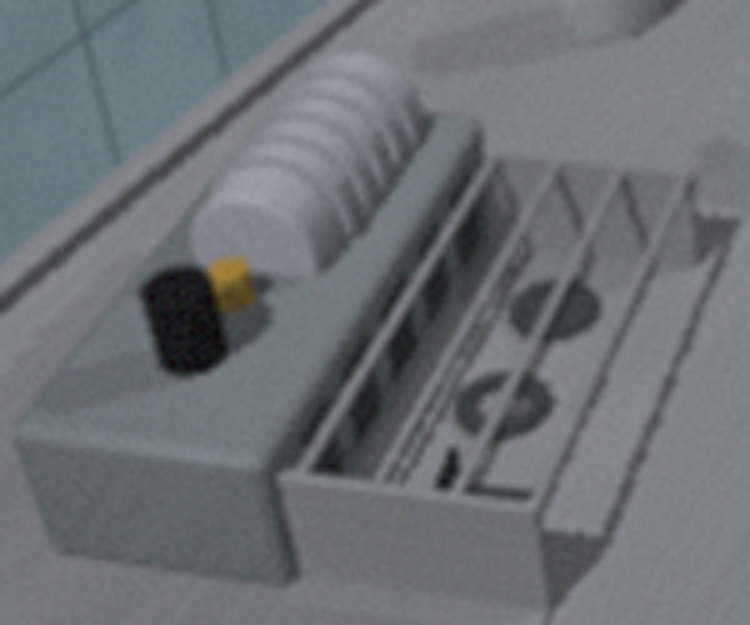

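View pics/s2.png

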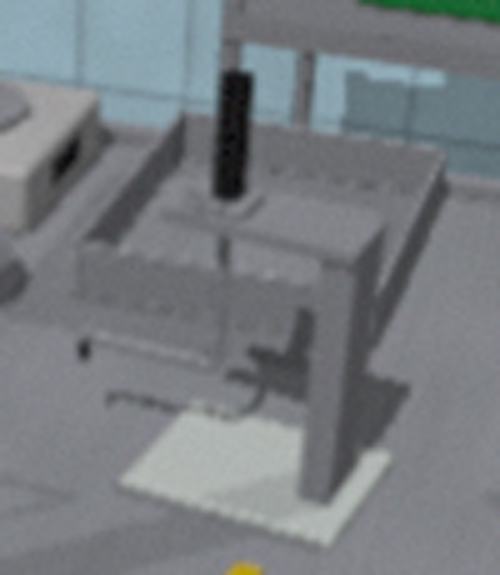

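```bash
cat > h.py <<'E'
import numpy as np, cv2
from bench import env
from scipy.spatial.transform import Rotation as R
def cam(n):
    c=env.calibration(n); q=c["orientation"]
    K=np.array([[c["fx"],0,c["cx"]],[0,c["fy"],c["cy"]],[0,0,1]])
    return K,np.array([c["k1"],0,0,0.]),R.from_quat([q[1],q[2],q[3],q[0]]).as_matrix(),c["origin"]
def ray(n,uv):
    K,d,M,o=cam(n)
    p=cv2.undistortPoints(np.array(uv,float).reshape(1,1,2),K,d)[0,0]
    v=M@np.array([p[0],p[1],1]); return o,v/np.linalg.norm(v)
def onz(n,uv,z):
    o,v=ray(n,uv); return o+v*(z-o[2])/v[2]
def tri(a,b):
    o1,v1=ray("top",a);o2,v2=ray("side",b)
    A=np.array([v1,-v2]).T; s=np.linalg.lstsq(A,o2-o1,rcond=None)[0]
    p1=o1+s[0]*v1;p2=o2+s[1]*v2
    return (p1+p2)/2,np.linalg.norm(p1-p2)
def proj(n,P):
    K,d,M,o=cam(n)
    return cv2.projectPoints((M.T@(np.array(P,float).reshape(-1,3)-o).T).T,np.zeros(3),np.zeros(3),K,d)[0][:,0]
E
cat > m1.py <<'E'
from h import *
np.set_printoptions(precision=1,suppress=True)
T=lambda x,y:(x/6+190-.42,y/6+70-.42); T2=lambda x,y:(x/5+370-.4,y/5+145-.4)
S=lambda x,y:(x/5+95-.4,y/5+170-.4); S2=lambda x,y:(x/5+270-.4,y/5+95-.4)
print("washer",tri(T(411,357),S(504,405)),onz("top",T(411,357),5),onz("side",S(504,405),5))
print("disc",tri(T(580,332),S(555,309)),onz("top",T(580,332),5))
print("brk foot",onz("top",T(262,425),4))
print("tip",tri(T2(231,103),S2(84,350)))
print("tip low",tri(T2(231,103),S2(84,358)))
print("bend",tri(T2(223,275),S2(215,365)))
print("handle top",tri(T2(360,220),S2(236,75)))
for c in [(130,512),(733,415),(90,262),(687,163)]: print("bar",onz("top",T(*c),65))
for c in [(535,500),(690,178),(283,478),(490,160)]: print("barS",onz("side",S(*c),65))
for c in [(95,205),(60,463),(272,497)]: print("base",onz("top",T2(*c),8))
for c in [(205,400),(120,480),(325,545),(390,455)]: print("baseS",onz("side",S2(*c),8))
E
python3 m1.py
```

```text
washer (array([677.7, 111.1,  -0.5]), np.float64(3.059408580417219)) [677.6 111.2   5. ] [672.3 116.2   5. ]
disc (array([690.5,  30.1,   1.6]), np.float64(3.2668211850622555)) [691.2  30.6   5. ]
brk foot [643.6 181.8   4. ]
tip (array([ 567.8, -322.6,   63.4]), np.float64(3.3055939487690944))
tip low (array([ 568.8, -324.9,   55.9]), np.float64(4.2045841025735795))
bend (array([ 473.4, -314.1,   75.3]), np.float64(2.07606554079))
handle top (array([ 475.4, -317.9,  273. ]), np.float64(3.41535095414958))
bar [587.4 232.8  65. ]
bar [636.7 -39.9  65. ]
bar [703.5 255.5  65. ]
bar [754.1 -17.3  65. ]
barS [585.9 226.5  65. ]
barS [630.8 -35.2  65. ]
barS [702.5 255.8  65. ]
barS [746.3 -10.4  65. ]
base [ 520.5 -261.4    8. ]
base [ 374.8 -241.9    8. ]
base [ 358.2 -360.1    8. ]
baseS [ 493.6 -381.4    8. ]
baseS [ 517.5 -258.5    8. ]
baseS [ 372.7 -232.6    8. ]
baseS [ 355.3 -355.9    8. ]
```

The two-view points agree to within 3 mm of skew. The handle top measures 273 mm against 276 expected, and the washer lies about 70 mm behind the mouth. Next I'll refine the handle and washer with masks and work out the tool axes.

```bash
cat > m2.py <<'E'
from h import *
np.set_printoptions(precision=1,suppress=True)
def blob(n,x,y,w,h,th):
    im=cv2.imread(f"pics/{n}0.png").max(2)[y:y+h,x:x+w]
    k,l,st,c=cv2.connectedComponentsWithStats((im<th).astype(np.uint8))
    i=1+st[1:,4].argmax(); 
    print(n,st[i],c[i]+[x,y]); return c[i]+[x,y],np.argwhere(l==i)[:,::-1]+[x,y]
a,pa=blob("top",420,180,30,25,45); b,pb=blob("side",305,100,25,40,45)
c,g=tri(a,b); print("handle centre",c,g)
for n,p in(("top",pa),("side",pb)):
    print(cv2.minAreaRect(p.astype(np.float32)))
    print(" pred centre",proj(n,c))
# washer outline at z6 : threshold
for n,box in(("top",(245,117,28,26)),("side",(184,242,24,20))):
    x,y,w,h=box; im=cv2.imread(f"pics/{n}0.png").max(2)[y:y+h,x:x+w]; print(n); print(im[::2, ::1] if 0 else '')
q=env.get_state()["tcp_rot"]; M=R.from_quat([q[1],q[2],q[3],q[0]]).as_matrix(); print(M.round(4))
E
python3 m2.py
```

```text
top [  7   6  17  11 140] [435.1 191.5]
side [  8  10   7  24 116] [316.2 121.5]
handle centre [ 474.  -315.9  235.8] 3.0377422810575796
((435.0, 191.0), (10.0, 16.0), 90.0)
 pred centre [[435.2 192.1]]
((316.11724853515625, 121.50689697265625), (4.991372108459473, 23.312644958496094), 3.3664603233337402)
 pred centre [[315.7 121.4]]
top

side

[[ 1.  -0.   0.3]
 [-0.3 -0.   1. ]
 [-0.  -1.  -0. ]]
```

```bash
cat > m3.py <<'E'
from h import *
np.set_printoptions(precision=1,suppress=True)
T2=lambda x,y:(x/5+370-.4,y/5+145-.4); S2=lambda x,y:(x/5+270-.4,y/5+95-.4)
def d(n,a,b,z):
    p=onz(n,a,z);q=onz(n,b,z);v=p-q; print(n,p,q,np.degrees(np.arctan2(v[1],v[0])),np.linalg.norm(v))
d("top",T2(231,103),T2(223,275),75)
d("top",T2(238,100),T2(224,272),75)
d("top",T2(237,262),T2(212,435),190)
d("top",T2(365,325),T2(333,450),190)
d("top",T2(333,450),T2(212,435),190)
d("top",T2(95,205),T2(60,463),8)
d("side",S2(84,340),S2(215,362),75)
d("side",S2(160,213),S2(322,262),190)
E
python3 m3.py
python3 - <<'E'
import cv2
t=cv2.imread("pics/top0.png")[160:255,380:450]
t=cv2.convertScaleAbs(t,alpha=1.8); cv2.imwrite("pics/t3.png",cv2.resize(t,None,fx=6,fy=6,interpolation=cv2.INTER_LANCZOS4))
E
```

```text
top [ 567.2 -318.9   75. ] [ 474.4 -314.    75. ] -3.005748173762461 92.87702450270388
top [ 568.9 -322.6   75. ] [ 476.  -314.5   75. ] -4.98076076633264 93.1889452080567
top [ 467.5 -287.5  190. ] [ 384.3 -275.2  190. ] -8.451519226650692 84.05569546930678
top [ 438.4 -348.6  190. ] [ 378.3 -332.8  190. ] -14.78664096885846 62.09299793669488
top [ 378.3 -332.8  190. ] [ 384.3 -275.2  190. ] -95.94619457596397 57.896760776689895
top [ 520.5 -261.4    8. ] [ 374.8 -241.9    8. ] -7.632881576016494 146.9769263312797
side [ 564.1 -315.6   75. ] [ 473.5 -318.7   75. ] 1.9536548227586745 90.57231537203315
side [ 507.7 -285.7  190. ] [ 398.3 -256.   190. ] -15.188416490431162 113.29924416271717
```

View pics/t3.png

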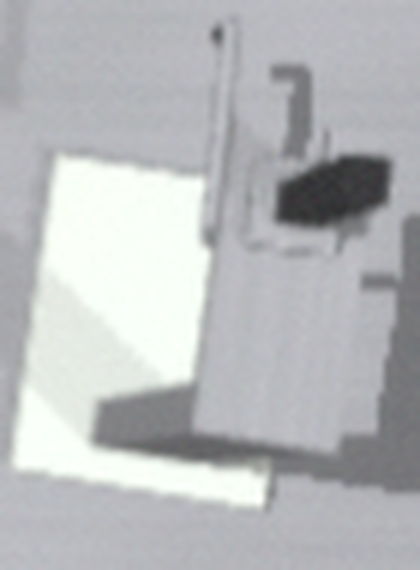

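```bash
cat > mv.py <<'E'
import json,os
from h import *
# tool frame: z_tool at yaw w (deg), y down ; x = y cross z
def Rt(w):
    w=np.radians(w); z=np.array([np.cos(w),np.sin(w),0]); y=np.array([0,0,-1.]); return np.array([np.cross(y,z),y,z]).T
def rel(p0,w0,targets):
    for p,w in targets:
        s=Rt(w0).T@(np.array(p,float)-p0)/400; r=R.from_matrix(Rt(w0).T@Rt(w)).as_rotvec()/np.pi
        print(np.r_[s,r].round(4).tolist(), " mm",np.linalg.norm(s*400).round(1))
def st():
    s=env.get_state();q=s["tcp_rot"];M=R.from_quat([q[1],q[2],q[3],q[0]]).as_matrix()
    print("t",round(s["time_s"],2),"tcp",s["tcp_pos"].round(2),"zyaw",np.degrees(np.arctan2(M[1,2],M[0,2])).round(2),"tilt",(M[:,1]).round(4),"F",s["wrist_force"].round(2),"T",s["torque"].round(3),"w",round(s["width"],4),"j",s["joint_pos"].round(2)); return s
E
python3 -c "
from mv import *
st()
p0=np.array([147.492,503.876,226.741]); q=env.get_state()['tcp_rot'];M=R.from_quat([q[1],q[2],q[3],q[0]]).as_matrix();w0=np.degrees(np.arctan2(M[1,2],M[0,2]));print(w0)
rel(p0,w0,[([430,150,320],40),([474,-316,320],-6.5)])
"
```

```text
t 0.1 tcp [147.33 503.54 226.13] zyaw 73.68 tilt [-6.0e-04 -1.2e-03 -1.0e+00] F [ 0.99 -1.01 -0.17] T [-0.004  0.029 -0.03 ] w 1.0052 j [ 1.14  0.34  1.52  0.    1.28 -0.15]
73.68142844963721
[0.9264, -0.2331, -0.6506, 0.0, 0.1871, 0.0]  mm 462.3
[1.3593, -0.2331, -1.7378, 0.0, 0.4455, 0.0]  mm 887.4
```

{"fn": "carry_out", "kwargs": {"series": [[[0.925,-0.2325,-0.65,0,0.187,0],[0.925,-0.2325,-0.65,0,0.187,0],[0.925,-0.2325,-0.65,0,0.187,0],[0.925,-0.2325,-0.65,0,0.187,0],[0.925,-0.2325,-0.65,0,0.187,0],[0.925,-0.2325,-0.65,0,0.187,0],[0.925,-0.2325,-0.65,0,0.187,0],[0.925,-0.2325,-0.65,0,0.187,0],[0.925,-0.2325,-0.65,0,0.187,0],[0.925,-0.2325,-0.65,0,0.187,0],[0.925,-0.2325,-0.65,0,0.187,0],[0.925,-0.2325,-0.65,0,0.187,0]]], "grip": 1}}

```text
time_s: 1.1
tcp_pos: [433.3, 145.6, 320.5]
tcp_rot: [-0.64, 0.64, -0.299, 0.302]
wrist_force: [-0.1, 0.4, -0.8]
width: 1.003
```

```bash
cat > c.py <<'E'
# commanded pose after applying a row
import sys
from mv import *
def app(p0,w0,row):
    r=np.array(row,float); return p0+Rt(w0)@(r[:3]*400), w0-r[4]*180
E
python3 -c "
from c import *
st()
p,w=app(np.array([147.492,503.876,226.741]),73.68,[0.925,-0.2325,-0.65,0,0.187,0]);print(p,w)
rel(p,w,[([474,-316,320],-6.5)])
"
```

```text
t 1.1 tcp [433.27 145.64 320.46] zyaw 39.69 tilt [ 0.0029 -0.0019 -1.    ] F [-0.06  0.38 -0.79] T [0.011 0.039 0.013] w 1.0034 j [ 0.16  0.15  1.52 -0.    1.47 -0.53]
[429.52323803 150.38147278 319.741     ] 40.02000000000001
[0.9644, -0.0006, -0.6646, 0.0, 0.2584, 0.0]  mm 468.5
```

{"fn": "carry_out", "kwargs": {"series": [[[0.964,0,-0.664,0,0.258,0],[0.964,0,-0.664,0,0.258,0],[0.964,0,-0.664,0,0.258,0],[0.964,0,-0.664,0,0.258,0],[0.964,0,-0.664,0,0.258,0],[0.964,0,-0.664,0,0.258,0],[0.964,0,-0.664,0,0.258,0],[0.964,0,-0.664,0,0.258,0],[0.964,0,-0.664,0,0.258,0],[0.964,0,-0.664,0,0.258,0],[0.964,0,-0.664,0,0.258,0],[0.964,0,-0.664,0,0.258,0]]]}}

```text
time_s: 2.1
tcp_pos: [473.6, -320.8, 318.0]
tcp_rot: [0.47, -0.471, 0.528, -0.528]
wrist_force: [-0.7, 0.7, -0.7]
width: 1.0
```

{"fn": "carry_out", "kwargs": {"series": [[[0,0,0,0,0,0],[0,0,0,0,0,0],[0,0,0,0,0,0],[0,0,0,0,0,0]]]}}

```text
time_s: 2.43
tcp_pos: [474.4, -314.0, 320.1]
tcp_rot: [-0.472, 0.472, -0.527, 0.527]
wrist_force: [0.3, -0.2, -0.1]
width: 1.004
```

```bash
python3 -c "
from c import *
st()
p,w=app(np.array([429.52,150.38,319.74]),40.02,[0.964,0,-0.664,0,0.258,0]);print(p,w)
for n in('side','top'):
    im=env.get_image(n)[:,:,::-1]; cv2.imwrite(f'pics/{n}1.png',im)
a=cv2.imread('pics/side1.png')[60:210,260:390];b=cv2.imread('pics/top1.png')[140:260,370:480]
f=lambda i:cv2.resize(cv2.convertScaleAbs(i,alpha=1.5),(390,450),interpolation=cv2.INTER_CUBIC)
cv2.imwrite('pics/c1.png',np.hstack([f(a),f(b)]))
"
```

```text
t 2.43 tcp [ 474.36 -313.97  320.08] zyaw -6.31 tilt [ 3.e-04  2.e-04 -1.e+00] F [ 0.31 -0.15 -0.12] T [-0.081  0.066  0.026] w 1.0045 j [-0.72  0.37  1.22  0.    1.55 -0.61]
[ 474.08019897 -315.71560035  319.74      ] -6.419999999999995
```

View pics/c1.png

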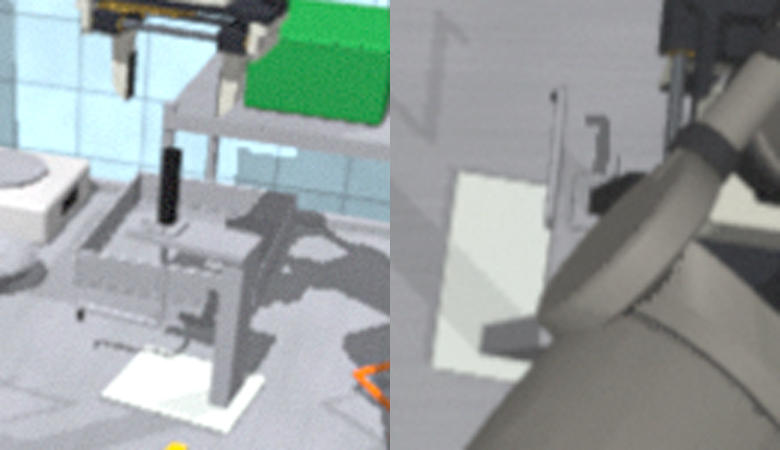

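```bash
python3 -c "
from c import *
w=np.radians(-6.3);d=np.array([np.cos(w),np.sin(w),0])
for k in(-50,0,50): print(proj('side',np.array([474.4,-314,320])+k*d))
print(proj('side',[474,-316,276]),proj('side',[474,-316,236]), proj('side',[474,-310,276]))
rel(np.array([474.08,-315.72,319.74]),-6.42,[([474,-316,236],-6.42),([474,-316,217.5],-6.42)])
a=cv2.imread('pics/side1.png')[60:150,280:360]
cv2.imwrite('pics/c2.png',cv2.resize(cv2.convertScaleAbs(a,alpha=1.5),None,fx=7,fy=7,interpolation=cv2.INTER_CUBIC))
"
```

```text
[[333.41309598  97.57060939]]
[[317.35473314  94.73837198]]
[[301.76095093  92.01778757]]
[[316.60911248 108.83306647]] [[315.68572463 121.33014508]] [[316.09437779 109.49057368]]
[0.0007, 0.2094, -0.0001, 0.0, 0.0, 0.0]  mm 83.7
[0.0007, 0.2556, -0.0001, 0.0, 0.0, 0.0]  mm 102.2
```

View pics/c2.png

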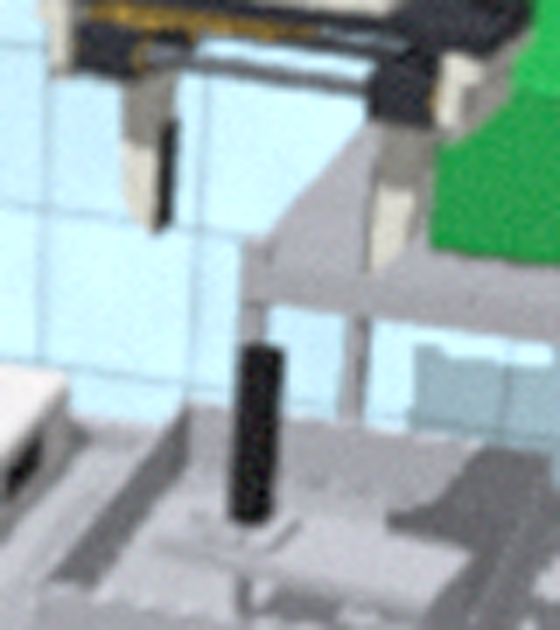

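The fingers straddle the handle. The fingertips show at (302,93) and (334,99) and the handle top at (317.6,109.6), all within 1 px of the prediction. I'll descend and grip.

{"fn": "carry_out", "kwargs": {"series": [[[0,0.1,0,0,0,0],[0,0.18,0,0,0,0],[0,0.23,0,0,0,0],[0,0.255,0,0,0,0],[0,0.255,0,0,0,0],[0,0.255,0,0,0,0],[0,0.255,0,0,0,0]]], "grip": 1}}

```text
time_s: 3.12
tcp_pos: [475.0, -316.1, 219.6]
tcp_rot: [-0.472, 0.471, -0.526, 0.528]
wrist_force: [0.3, 0.2, 0.4]
width: 1.0
```

{"fn": "carry_out", "kwargs": {"series": [[[0,0,0,0,0,0],[0,0,0,0,0,0],[0,0,0,0,0,0],[0,0,0,0,0,0],[0,0,0,0,0,0],[0,0,0,0,0,0],[0,0,0,0,0,0],[0,0,0,0,0,0],[0,0,0,0,0,0]]], "grip": -1, "force": 50}}

```text
time_s: 3.87
tcp_pos: [474.1, -315.7, 217.6]
tcp_rot: [0.471, -0.471, 0.527, -0.527]
wrist_force: [-0.6, 0.0, 0.1]
width: 0.399
```

```bash
python3 -c "
from c import *
st()"
```

```text
t 3.87 tcp [ 474.09 -315.71  217.65] zyaw -6.42 tilt [-0.e+00  2.e-04 -1.e+00] F [-0.59  0.02  0.07] T [-0.101  0.045  0.044] w 0.3991 j [-0.72  0.43  1.41  0.    1.3  -0.61]
```

{"fn": "carry_out", "kwargs": {"series": [[[0,0,0,0,0,0],[0,0,0,0,0,0],[0,0,0,0,0,0],[0,0,0,0,0,0],[0,0,0,0,0,0],[0,0,0,0,0,0]]]}}

```text
time_s: 4.37
tcp_pos: [474.0, -315.6, 217.5]
tcp_rot: [0.471, -0.471, 0.527, -0.527]
wrist_force: [-1.2, 0.1, 0.1]
width: 0.188
```

```bash
python3 -c "
from c import *
st()
p,w=app(np.array([474.08,-315.72,319.74]),-6.42,[0,.255,0,0,0,0]);print(p,w)"
```

```text
t 4.37 tcp [ 473.96 -315.65  217.53] zyaw -6.42 tilt [-4.e-04  3.e-04 -1.e+00] F [-1.2   0.12  0.12] T [-0.083  0.247 -0.013] w 0.1883 j [-0.72  0.43  1.41 -0.    1.3  -0.61]
[ 474.08 -315.72  217.74] -6.42
```

{"fn": "carry_out", "kwargs": {"series": [[[0,-0.02,0,0,0,0],[0,-0.05,0,0,0,0],[0,-0.05,0,0,0,0],[0,-0.05,0.05,0,0,0],[0,-0.05,0.12,0,0,0],[0,-0.05,0.2,0,0,0],[0,-0.05,0.25,0,0,0],[0,-0.05,0.25,0,0,0],[0,-0.05,0.25,0,0,0]]]}}

```text
time_s: 5.12
tcp_pos: [573.9, -326.5, 236.4]
tcp_rot: [0.471, -0.472, 0.528, -0.526]
wrist_force: [-0.2, -0.3, -2.2]
width: 0.198
```

```bash
python3 -c "
from c import *
st()
p,w=app(np.array([474.08,-315.72,217.74]),-6.42,[0,-.05,.25,0,0,0]);print(p,w)
for n in('side','top'):
    im=env.get_image(n)[:,:,::-1]; cv2.imwrite(f'pics/{n}2.png',im)
a=cv2.imread('pics/side2.png')[70:190,240:360];b=cv2.imread('pics/top2.png')[120:240,370:490]
f=lambda i:cv2.resize(cv2.convertScaleAbs(i,alpha=1.5),(400,400),interpolation=cv2.INTER_CUBIC)
cv2.imwrite('pics/c3.png',np.hstack([f(a),f(b)]))
"
```

```text
t 5.12 tcp [ 573.87 -326.51  236.35] zyaw -6.36 tilt [-0.0014  0.0011 -1.    ] F [-0.16 -0.28 -2.18] T [-0.116  0.119 -0.022] w 0.198 j [-0.63  0.6   1.08  0.    1.46 -0.52]
[ 573.45289486 -326.90158159  237.74      ] -6.42
```

View pics/c3.png

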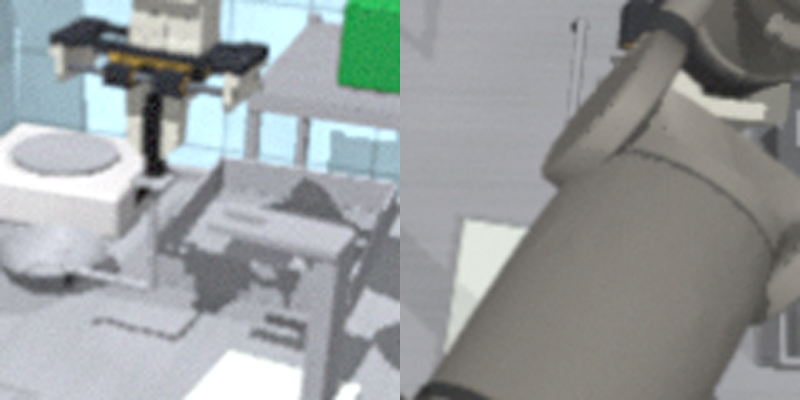

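```bash
python3 -c "
from c import *
np.set_printoptions(precision=1,suppress=True)
a=cv2.imread('pics/side2.png')[142:170,248:292];b=cv2.imread('pics/top2.png')[118:160,408:436]
cv2.imwrite('pics/c4.png',np.hstack([cv2.resize(a,(440,420),interpolation=cv2.INTER_CUBIC)[:420],cv2.resize(b,(280,420),interpolation=cv2.INTER_CUBIC)]))
print(tri((422.2,126.4),(261,154)))
P,g=tri((422.2,126.4),(261,154))
v=P-np.array([573.9,-326.5,236.4]);print(np.degrees(np.arctan2(v[1],v[0])),np.hypot(v[0],v[1]))
"
```

```text
(array([ 668.8, -336.9,   78.3]), np.float64(8.100584575129245))
-6.266769048501064 95.43306768280344
```

View pics/c4.png

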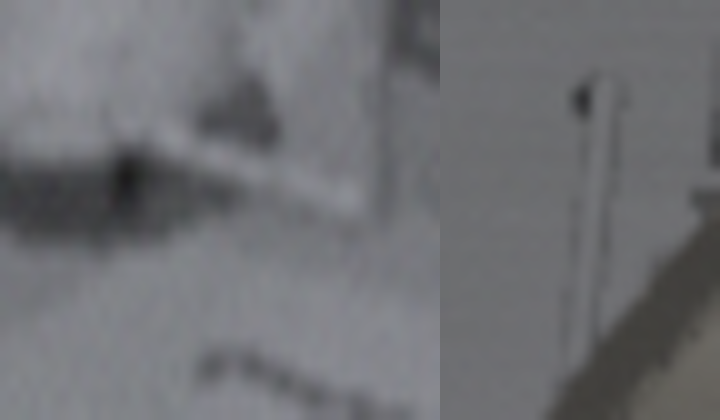

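```bash
python3 -c "
from c import *
np.set_printoptions(precision=1,suppress=True)
for a,b in(((421.9,127.8),(260,153.7)),((421.6,128.2),(260,154.7)),((423.5,126.5),(260.5,151.5))):
  P,g=tri(a,b);v=P-np.array([573.9,-326.5,236.4]);print(P,g,np.degrees(np.arctan2(v[1],v[0])),np.hypot(v[0],v[1]))
for z in(70,75,80,85):
  print(z,proj('top',[668.5,-337.1,z]),proj('side',[668.5,-337.1,z]))
"
```

```text
[ 667.9 -334.8   79.8] 1.1035840587441879 -5.056454579190045 94.41052812517792
[ 668.1 -335.2   75.7] 0.9388070941241239 -5.306811990985354 94.57881014263006
[ 668.2 -337.1   87.5] 3.5502185639602963 -6.388661451083108 94.88211969430121
70 [[421.7 128.8]] [[260.  155.9]]
75 [[422.2 128.3]] [[260.  154.6]]
80 [[422.8 127.8]] [[259.9 153.3]]
85 [[423.4 127.3]] [[259.9 152. ]]
```

```bash
python3 -c "
from h import *
a=cv2.imread('pics/side0.png')[236:264,178:218];b=cv2.imread('pics/top0.png')[112:146,240:278]
f=lambda i,k:cv2.resize(cv2.convertScaleAbs(i,alpha=2),None,fx=k,fy=k,interpolation=cv2.INTER_NEAREST)
A=f(a,10);B=f(b,10);c=np.zeros((340,780,3),np.uint8);c[:280,:400]=A;c[:,400:]=B
cv2.imwrite('pics/c5.png',c)
print(a.max(2)[::1,::2]);
"
```

```text
[[ 62  72  76  81 113 103  97 100 136 127 100  75 121  68  60  63  79 117
  134 136]
 [ 54  69  83  85 128  93  92 108 137 133 118 101 116  53  72  83 120 136
  136 135]
 [ 54  72  80  94 122  95  92 123 142 137 127 123 114  70 115 119 138 140
  137 131]
 [ 59  76  80 111 113 105  89 137 138 137 130 131 102  96 137 137 136 139
  135 127]
 [ 67  75  84 124  97  94 104 140 139 140 127 128 100 114 142 141 139 138
  137 116]
 [ 72  80  92 128  98  92 127 141 137 136 131 122  94 129 142 139 139 140
  134 109]
 [ 71  83 104 123 115  96 134 141 142 138 128 115  91 136 139 141 140 138
  134 103]
 [ 74  87 117 108 117 106 140 139 135 129 132 105 106 135 139 139 140 136
  132 109]
 [ 81  86 128  98 106 122 139 117 106 107 127  80 111 143 140 138 139 134
  121 113]
 [ 87  96 130 104  98 133 117  85  72  97 121  61 101 135 140 136 141 135
  109 113]
 [ 84 108 117 112  95 118  79  68  62 118 103  55  82 112 139 139 138 134
  103 113]
 [ 81 127  98 114  97  89  63  54  70 128  83  58  67  99 139 137 136 128
   91 126]
 [ 90 131  91 104  94  70  61  80 108 126  74  62  67  87 136 139 133 123
   91 
[... 580 characters left out ...]
 102 130
  140 137]
 [ 93 105 130 140 126  97  85 126  66  63  70  95 131 139 138 133 106 138
  144 141]
 [112  88 132 141 130 118 111 117  53  80 111 130 140 138 136 125 111 143
  138 140]
 [117 102 138 138 128 130 124 106  72 121 134 138 141 141 134 110 115 142
  138 140]
 [105 121 137 117 107 130 131  95  95 140 138 137 142 139 134 103 130 138
  141 139]
 [ 95 133 139  92  89 126 126 107 111 138 137 138 139 135 130  93 133 137
  142 139]
 [ 95 134 137  70  73 127 126  98 127 134 138 139 136 131 125  90 134 140
  138 139]
 [ 96 138 136  63  74 131 116  95 131 137 140 140 138 131 117 107 139 139
  137 141]
 [121 139 128  46  66 133 102 101 135 136 137 137 134 130 108 125 140 139
  139 139]]
```

View pics/c5.png

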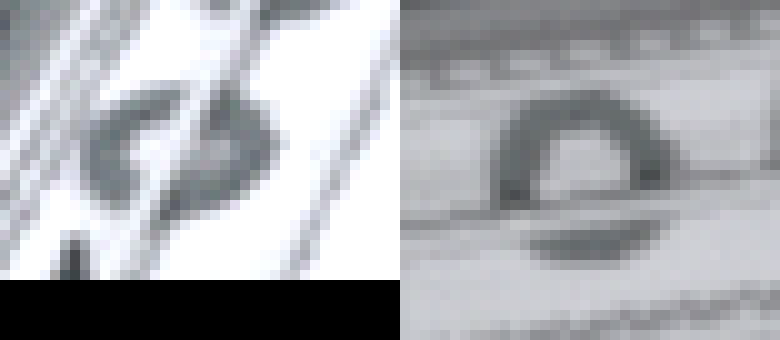

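```bash
python3 -c "
from c import *
np.set_printoptions(precision=1,suppress=True)
print(onz('top',(258,129.25),4),onz('side',(195.5,250.6),3),tri((258,129.25),(195.5,250.6)))
o=np.array([609.4,97.8]);g=np.radians(10.2);G=np.array([[np.cos(g),np.sin(g)],[-np.sin(g),np.cos(g)]])
for P in(onz('top',(258,129.25),4),onz('side',(195.5,250.6),3)): print(G@(P[:2]-o))
"
```

```text
[677.4 111.5   4. ] [673.4 114.2   3. ] (array([677.1, 111.3,  -0.2]), np.float64(2.9405193408199404))
[69.4  1.5]
[65.9  4.8]
```

```bash
python3 -c "
from c import *
rel(np.array([573.45,-326.90,237.74]),-6.42,[([476,77,237.74],10.2)])
"
```

```text
[-0.9762, 0.0, -0.355, 0.0, -0.0923, 0.0]  mm 415.5
```

{"fn": "carry_out", "kwargs": {"series": [[[-0.976,0,-0.355,0,-0.0923,0],[-0.976,0,-0.355,0,-0.0923,0],[-0.976,0,-0.355,0,-0.0923,0],[-0.976,0,-0.355,0,-0.0923,0],[-0.976,0,-0.355,0,-0.0923,0],[-0.976,0,-0.355,0,-0.0923,0],[-0.976,0,-0.355,0,-0.0923,0],[-0.976,0,-0.355,0,-0.0923,0],[-0.976,0,-0.355,0,-0.0923,0],[-0.976,0,-0.355,0,-0.0923,0],[-0.976,0,-0.355,0,-0.0923,0],[-0.976,0,-0.355,0,-0.0923,0]]]}}

```text
time_s: 6.22
tcp_pos: [474.7, 78.4, 238.4]
tcp_rot: [0.544, -0.543, 0.452, -0.453]
wrist_force: [0.5, -1.0, -2.7]
width: 0.193
```

{"fn": "carry_out", "kwargs": {"series": [[[0,0.05,0,0,0,0],[0,0.1,0,0,0,0],[0,0.135,0,0,0,0],[0,0.15,0,0,0,0],[0,0.15,0,0,0,0],[0,0.15,0,0,0,0],[0,0.15,0,0,0,0],[0,0.15,0,0,0,0]]]}}

```text
time_s: 6.88
tcp_pos: [476.7, 76.6, 178.8]
tcp_rot: [0.543, -0.542, 0.453, -0.454]
wrist_force: [-0.9, 0.5, -2.7]
width: 0.19
```

```bash
python3 -c "
from c import *
st()
p,w=app(np.array([573.45,-326.90,237.74]),-6.42,[-.976,0.15,-.355,0,-.0923,0]);print(p,w)
im=env.get_image('side')[:,:,::-1]; cv2.imwrite('pics/side3.png',im)
cv2.imwrite('pics/c6.png',cv2.resize(cv2.convertScaleAbs(im[120:320,90:350],alpha=1.5),None,fx=3,fy=3,interpolation=cv2.INTER_CUBIC))
"
```

```text
t 6.88 tcp [476.69  76.61 178.76] zyaw 10.17 tilt [ 0.0022  0.     -1.    ] F [-0.9   0.49 -2.69] T [-0.068  0.036 -0.023] w 0.1901 j [ 0.    0.31  1.71  0.    1.12 -0.18]
[475.9933838   76.92962739 177.74      ] 10.193999999999997
```

View pics/c6.png

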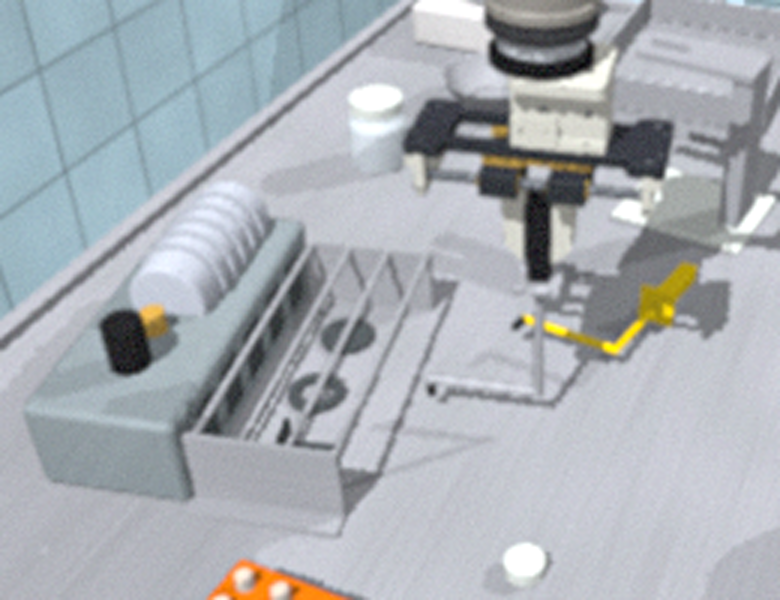

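```bash
python3 -c "
from c import *
im=cv2.imread('pics/side3.png')[236:262,222:252]
cv2.imwrite('pics/c7.png',cv2.resize(cv2.convertScaleAbs(im,alpha=1.5),None,fx=16,fy=16,interpolation=cv2.INTER_CUBIC))
for z in(0,5,10,15,20,25):print(z,proj('side',[570.2,93.4,z]))
"
```

```text
0 [[233.89191017 255.79656527]]
5 [[233.79326496 254.3856806 ]]
10 [[233.69414132 252.96648674]]
15 [[233.59453646 251.53891857]]
20 [[233.49444755 250.10291041]]
25 [[233.39387177 248.65839598]]
```

View pics/c7.png

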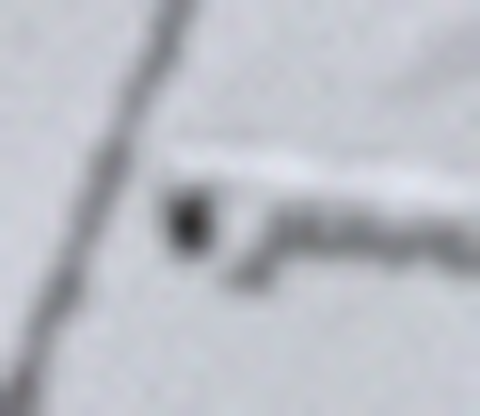

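{"fn": "carry_out", "kwargs": {"series": [[[0,0.004,0,0,0,0],[0,0.008,0,0,0,0],[0,0.012,0,0,0,0],[0,0.016,0,0,0,0],[0,0.02,0,0,0,0],[0,0.02,0,0,0,0],[0,0.02,0,0,0,0]]]}}

```text
time_s: 7.52
tcp_pos: [475.9, 77.0, 169.6]
tcp_rot: [-0.542, 0.543, -0.454, 0.453]
wrist_force: [-0.2, -0.3, -2.9]
width: 0.191
```

```bash
python3 -c "
from c import *
st()
im=env.get_image('side')[:,:,::-1]; cv2.imwrite('pics/side4.png',im)
im=cv2.imread('pics/side4.png')[236:262,222:252]
cv2.imwrite('pics/c8.png',cv2.resize(cv2.convertScaleAbs(im,alpha=1.5),None,fx=16,fy=16,interpolation=cv2.INTER_CUBIC))
"
```

```text
t 7.52 tcp [475.94  76.97 169.56] zyaw 10.2 tilt [-3.e-04  1.e-04 -1.e+00] F [-0.25 -0.25 -2.86] T [-0.038  0.065  0.06 ] w 0.1909 j [ 0.    0.32  1.73  0.    1.09 -0.18]
```

View pics/c8.png

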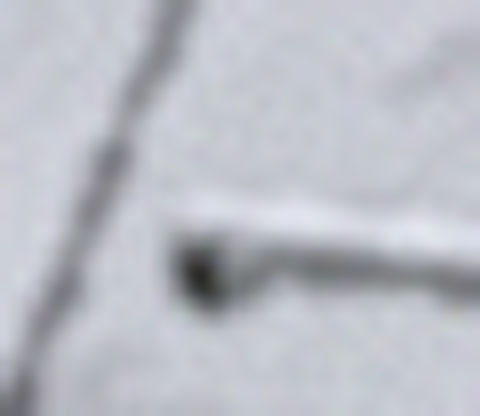

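{"fn": "carry_out", "kwargs": {"series": [[[0,0.0025,0,0,0,0],[0,0.005,0,0,0,0],[0,0.005,0,0,0,0]]]}}

```text
time_s: 7.82
tcp_pos: [475.9, 77.0, 167.5]
tcp_rot: [-0.542, 0.543, -0.454, 0.453]
wrist_force: [-0.4, -0.1, -2.3]
width: 0.194
```

{"fn": "carry_out", "kwargs": {"series": [[[0,0.002,0,0,0,0],[0,0.002,0,0,0,0]]]}}

```text
time_s: 7.98
tcp_pos: [476.0, 77.0, 166.8]
tcp_rot: [0.542, -0.542, 0.454, -0.454]
wrist_force: [-0.6, 0.2, -2.7]
width: 0.193
```

{"fn": "carry_out", "kwargs": {"series": [[[0,0.002,0,0,0,0],[0,0.002,0,0,0,0]]]}}

```text
time_s: 8.15
tcp_pos: [476.0, 76.9, 166.0]
tcp_rot: [-0.542, 0.542, -0.454, 0.454]
wrist_force: [-0.5, -0.4, -2.6]
width: 0.194
```

{"fn": "carry_out", "kwargs": {"series": [[[0,0.002,0,0,0,0],[0,0.002,0,0,0,0]]]}}

```text
time_s: 8.32
tcp_pos: [476.0, 77.0, 165.2]
tcp_rot: [-0.542, 0.542, -0.454, 0.454]
wrist_force: [-0.0, 0.0, -2.2]
width: 0.194
```

{"fn": "carry_out", "kwargs": {"series": [[[0,0.002,0,0,0,0],[0,0.002,0,0,0,0]]]}}

```text
time_s: 8.48
tcp_pos: [476.0, 76.9, 164.4]
tcp_rot: [-0.542, 0.542, -0.454, 0.454]
wrist_force: [0.4, -0.3, -3.1]
width: 0.197
```

```bash
python3 -c "
from c import *
st()"
```

```text
t 8.48 tcp [475.97  76.95 164.39] zyaw 10.2 tilt [-1.e-04  1.e-04 -1.e+00] F [ 0.36 -0.28 -3.11] T [-0.093  0.04  -0.011] w 0.1971 j [ 0.    0.33  1.73  0.    1.08 -0.18]
```

{"fn": "carry_out", "kwargs": {"series": [[[0,0.002,0,0,0,0],[0,0.002,0,0,0,0]]]}}

```text
time_s: 8.65
tcp_pos: [476.0, 76.9, 163.6]
tcp_rot: [-0.542, 0.542, -0.454, 0.454]
wrist_force: [-0.2, -1.0, -2.0]
width: 0.193
```

{"fn": "carry_out", "kwargs": {"series": [[[0,0.002,0,0,0,0],[0,0.002,0,0,0,0]]]}}

```text
time_s: 8.82
tcp_pos: [476.0, 76.9, 162.8]
tcp_rot: [-0.542, 0.542, -0.454, 0.454]
wrist_force: [0.2, -0.1, -2.9]
width: 0.195
```

```bash
python3 -c "
from c import *
st()
im=env.get_image('side')[:,:,::-1]; cv2.imwrite('pics/side5.png',im)
im=cv2.imread('pics/side5.png')[236:262,222:252]
cv2.imwrite('pics/c9.png',cv2.resize(cv2.convertScaleAbs(im,alpha=1.5),None,fx=16,fy=16,interpolation=cv2.INTER_CUBIC))
"
```

```text
t 8.82 tcp [475.98  76.95 162.79] zyaw 10.2 tilt [-1.e-04  1.e-04 -1.e+00] F [ 0.22 -0.11 -2.86] T [-0.087  0.019 -0.002] w 0.1952 j [ 0.    0.33  1.74  0.    1.08 -0.18]
```

View pics/c9.png

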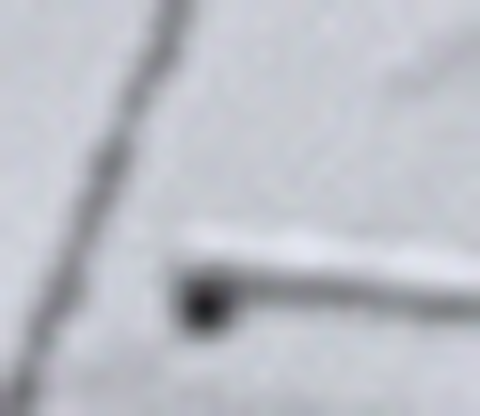

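The tip is still descending, with its bottom edge at about row 256.4 and the shadow now joining it. I'll keep feeling down.

{"fn": "carry_out", "kwargs": {"series": [[[0,0.002,0,0,0,0],[0,0.002,0,0,0,0]]]}}

```text
time_s: 9.03
tcp_pos: [476.1, 77.0, 162.0]
tcp_rot: [0.543, -0.542, 0.454, -0.454]
wrist_force: [0.8, -0.1, -1.7]
width: 0.194
```

{"fn": "carry_out", "kwargs": {"series": [[[0,0.002,0,0,0,0],[0,0.002,0,0,0,0]]]}}

```text
time_s: 9.2
tcp_pos: [476.1, 76.9, 161.6]
tcp_rot: [0.543, -0.542, 0.453, -0.454]
wrist_force: [-1.0, 0.0, 1.3]
width: 0.194
```

Contact came at TCP z ≈ 161.9 (net about +4 N), so L ≈ 134.5 mm. I'll lift 13 mm and slide in under the bars.

{"fn": "carry_out", "kwargs": {"series": [[[0,-0.015,0,0,0,0],[0,-0.034,0,0,0,0],[0,-0.034,0,0,0,0],[0,-0.034,0.03,0,0,0],[0,-0.034,0.07,0,0,0],[0,-0.034,0.12,0,0,0],[0,-0.034,0.17,0,0,0],[0,-0.034,0.22,0,0,0],[0,-0.034,0.255,0,0,0],[0,-0.034,0.27,0,0,0],[0,-0.034,0.27,0,0,0],[0,-0.034,0.27,0,0,0]]]}}

```text
time_s: 10.2
tcp_pos: [581.6, 96.0, 174.6]
tcp_rot: [-0.542, 0.543, -0.454, 0.453]
wrist_force: [-1.4, 0.0, -2.8]
width: 0.192
```

```bash
python3 -c "
from c import *
st()
p,w=app(np.array([475.99,76.93,161.34]),10.194,[0,-.034,.27,0,0,0]);print(p,w)
im=env.get_image('side')[:,:,::-1]; cv2.imwrite('pics/side6.png',im)
im=cv2.imread('pics/side6.png')[220:275,165:240]
cv2.imwrite('pics/c10.png',cv2.resize(cv2.convertScaleAbs(im,alpha=1.7),None,fx=10,fy=10,interpolation=cv2.INTER_CUBIC))
"
```

```text
t 10.2 tcp [581.64  96.02 174.59] zyaw 10.2 tilt [-0.0013 -0.     -1.    ] F [-1.39  0.01 -2.84] T [-0.091  0.034 -0.024] w 0.192 j [ 0.03  0.5   1.42  0.    1.22 -0.14]
[582.28512786  96.04402086 174.94      ] 10.194
```

View pics/c10.png

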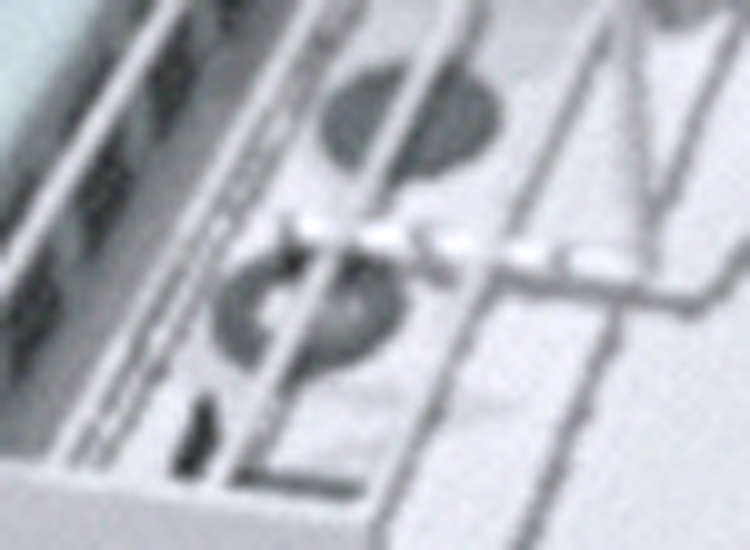

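```bash
python3 -c "
from c import *
P=np.array([581.9+93.5,96+16.8])
for z in(0,6,12.8,36):print(z,proj('side',[*P,z]))
print(onz('side',(195.4,250.2),3), onz('side',(194.0,250.2),3))
im=cv2.imread('pics/side6.png')[236:264,180:214]
cv2.imwrite('pics/c11.png',cv2.resize(cv2.convertScaleAbs(im,alpha=1.7),None,fx=20,fy=20,interpolation=cv2.INTER_CUBIC))
"
```

```text
0 [[195.22881581 250.93288862]]
6 [[194.98032916 249.24519902]]
12.8 [[194.6969511  247.31831891]]
36 [[193.71585835 240.62889284]]
[674.43935651 112.90630684   3.        ] [677.94241316 114.24847546   3.        ]
```

View pics/c11.png

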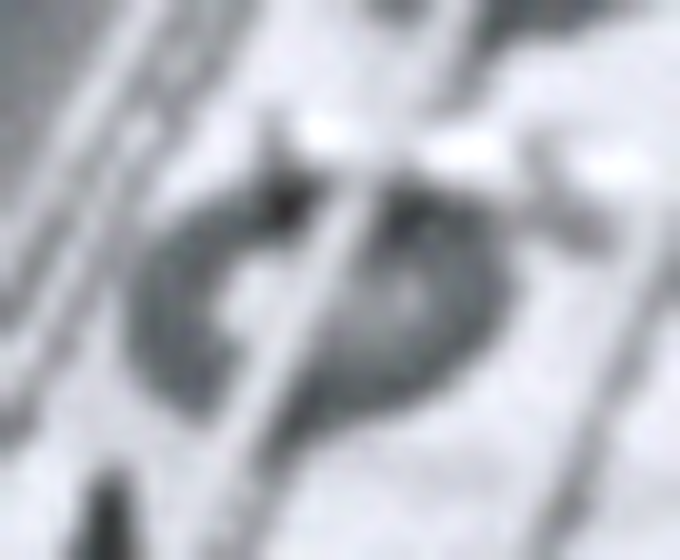

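{"fn": "carry_out", "kwargs": {"series": [[[-0.0025,0.003,-0.006,0,0,0],[-0.0025,0.006,-0.006,0,0,0],[-0.0025,0.009,-0.006,0,0,0],[-0.0025,0.012,-0.006,0,0,0],[-0.0025,0.015,-0.006,0,0,0],[-0.0025,0.018,-0.006,0,0,0],[-0.0025,0.0195,-0.006,0,0,0]]]}}

```text
time_s: 10.83
tcp_pos: [579.7, 96.6, 166.9]
tcp_rot: [-0.542, 0.542, -0.454, 0.454]
wrist_force: [0.2, -0.4, -3.8]
width: 0.194
```

```bash
python3 -c "
from c import *
st()
im=env.get_image('side')[:,:,::-1]; cv2.imwrite('pics/side7.png',im)
im=cv2.imread('pics/side7.png')[236:264,180:214]
cv2.imwrite('pics/c12.png',cv2.resize(cv2.convertScaleAbs(im,alpha=1.7),None,fx=20,fy=20,interpolation=cv2.INTER_CUBIC))
"
```

```text
t 10.83 tcp [579.69  96.6  166.89] zyaw 10.19 tilt [-2.e-04  1.e-04 -1.e+00] F [ 0.18 -0.39 -3.79] T [-0.1    0.074 -0.034] w 0.1936 j [ 0.03  0.51  1.43  0.    1.2  -0.14]
```

View pics/c12.png

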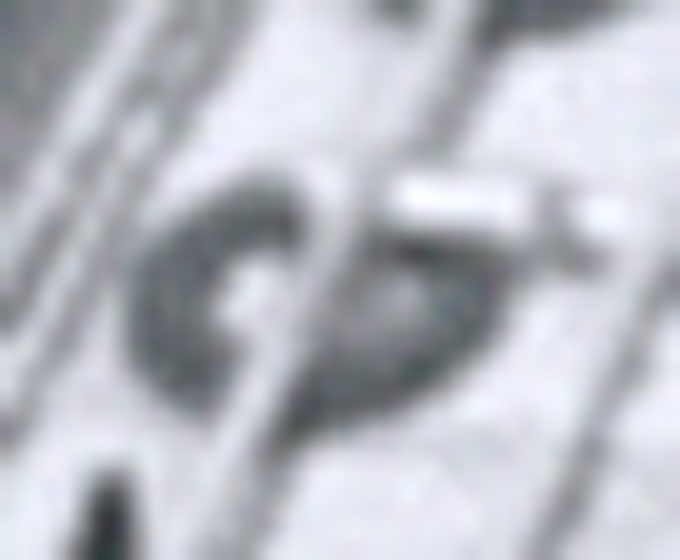

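The tip is now at about 5 mm, below the washer's top, with no reaction force and the washer unmoved, so it is in the hole. I'll lower it to just above the table.

{"fn": "carry_out", "kwargs": {"series": [[[0,0.003,0,0,0,0],[0,0.006,0,0,0,0],[0,0.009,0,0,0,0],[0,0.011,0,0,0,0],[0,0.011,0,0,0,0]]]}}

```text
time_s: 11.3
tcp_pos: [579.7, 96.6, 162.4]
tcp_rot: [-0.542, 0.543, -0.454, 0.453]
wrist_force: [-0.7, 1.0, -2.2]
width: 0.19
```

{"fn": "carry_out", "kwargs": {"series": [[[0,0,-0.005,0,0,0],[0,0,-0.012,0,0,0],[0,0,-0.02,0,0,0],[0,0,-0.03,0,0,0],[0,0,-0.04,0,0,0],[0,0,-0.05,0,0,0],[0,0,-0.06,0,0,0],[0,0,-0.07,0,0,0],[0,0,-0.075,0,0,0],[0,0,-0.075,0,0,0]]]}}

```text
time_s: 12.13
tcp_pos: [549.7, 91.3, 162.8]
tcp_rot: [-0.542, 0.542, -0.454, 0.454]
wrist_force: [0.4, 0.9, -2.0]
width: 0.191
```

```bash
python3 -c "
from c import *
st()
im=env.get_image('side')[:,:,::-1]; cv2.imwrite('pics/side8.png',im)
im=cv2.imread('pics/side8.png')[220:275,165:240]
cv2.imwrite('pics/c13.png',cv2.resize(cv2.convertScaleAbs(im,alpha=1.7),None,fx=10,fy=10,interpolation=cv2.INTER_CUBIC))
"
```

```text
t 12.13 tcp [549.73  91.26 162.84] zyaw 10.19 tilt [-2.e-04  1.e-04 -1.e+00] F [ 0.38  0.88 -2.01] T [-0.106  0.062 -0.043] w 0.1911 j [ 0.03  0.46  1.53  0.    1.15 -0.15]
```

View pics/c13.png

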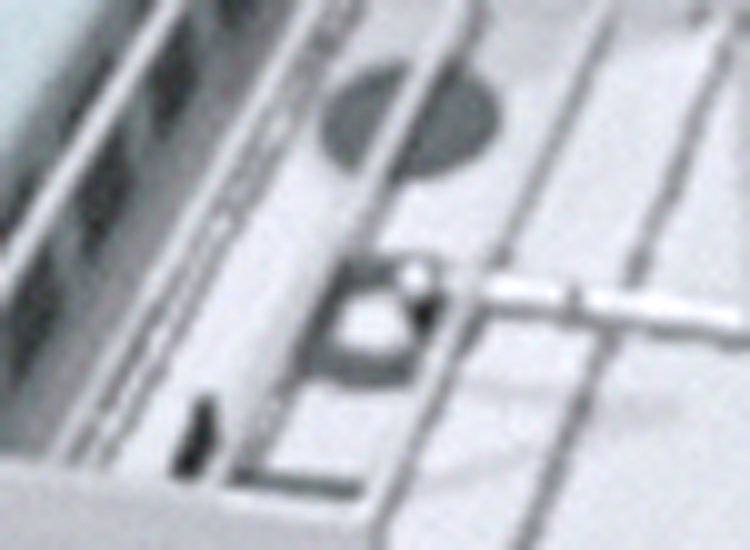

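The washer is following the tip; its hole now shows at about (203,252). I'll keep drawing it out.

{"fn": "carry_out", "kwargs": {"series": [[[0,0,-0.008,0,0,0],[0,0,-0.02,0,0,0],[0,0,-0.032,0,0,0],[0,0,-0.044,0,0,0],[0,0,-0.056,0,0,0],[0,0,-0.068,0,0,0],[0,0,-0.08,0,0,0],[0,0,-0.092,0,0,0],[0,0,-0.104,0,0,0],[0,0,-0.116,0,0,0],[0,0,-0.128,0,0,0],[0,0,-0.14,0,0,0]]]}}

```text
time_s: 13.18
tcp_pos: [494.7, 81.3, 162.7]
tcp_rot: [0.542, -0.542, 0.454, -0.454]
wrist_force: [0.0, -0.2, -2.0]
width: 0.191
```

{"fn": "carry_out", "kwargs": {"series": [[[0,0,-0.012,0,0,0],[0,0,-0.024,0,0,0],[0,0,-0.036,0,0,0],[0,0,-0.048,0,0,0],[0,0,-0.06,0,0,0],[0,0,-0.072,0,0,0],[0,0,-0.084,0,0,0],[0,0,-0.096,0,0,0],[0,0,-0.108,0,0,0],[0,0,-0.12,0,0,0],[0,0,-0.126,0,0,0],[0,0,-0.126,0,0,0]]]}}

```text
time_s: 14.18
tcp_pos: [444.7, 72.4, 162.7]
tcp_rot: [-0.542, 0.543, -0.454, 0.453]
wrist_force: [-0.7, -0.1, -2.6]
width: 0.193
```

```bash
python3 -c "
from c import *
st()
im=env.get_image('side')[:,:,::-1]; cv2.imwrite('pics/side9.png',im)
im=cv2.imread('pics/side9.png')[200:300,165:300]
cv2.imwrite('pics/c14.png',cv2.resize(cv2.convertScaleAbs(im,alpha=1.7),None,fx=5,fy=5,interpolation=cv2.INTER_CUBIC))
"
```

```text
t 14.18 tcp [444.75  72.42 162.68] zyaw 10.19 tilt [-8.e-04  0.e+00 -1.e+00] F [-0.68 -0.06 -2.56] T [-0.101 -0.    -0.034] w 0.1928 j [-0.01  0.28  1.81  0.    1.05 -0.19]
```

View pics/c14.png

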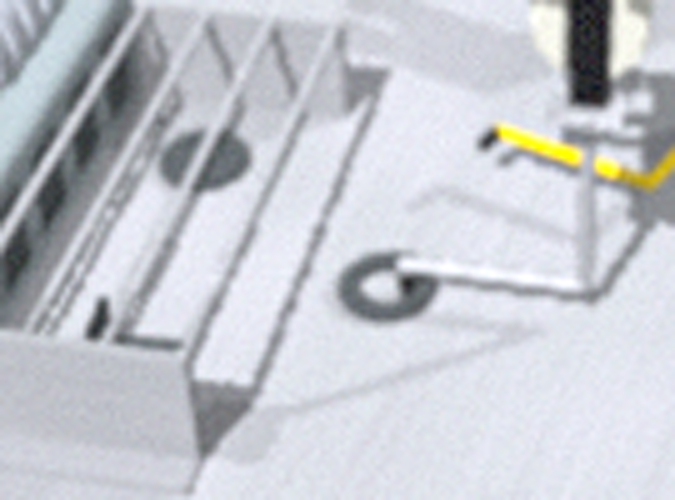

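The washer is fully out. It lies flat at about (242,257), its near edge roughly 35 mm in front of the mouth, and the disc and bracket have not moved. I'll free the tip and lift it.

{"fn": "carry_out", "kwargs": {"series": [[[0,0,0.006,0,0,0],[0,0,0.014,0,0,0],[0,0,0.014,0,0,0],[0,-0.01,0.014,0,0,0],[0,-0.03,0.014,0,0,0],[0,-0.07,0.014,0,0,0],[0,-0.13,0.014,0,0,0],[0,-0.19,0.014,0,0,0],[0,-0.19,0.014,0,0,0],[0,-0.19,0.014,0,0,0]]]}}

```text
time_s: 15.07
tcp_pos: [451.7, 73.5, 240.0]
tcp_rot: [0.543, -0.542, 0.453, -0.454]
wrist_force: [-0.5, 0.4, -3.0]
width: 0.192
```

```bash
python3 -c "
from c import *
st()
p,w=np.array([582.28512786,96.04402086,174.94]),10.194
for r in([-.0025,.0195,-.006],[0,.011,0],[0,0,-.075],[0,0,-.14],[0,0,-.126],[0,-.19,.014]): p,w=app(p,w,r+[0,0,0])
print(p,w); rel(p,w,[([573.45,-326.90,237.74],-6.42)])
p,w=app(np.array([474.08,-315.72,217.74]),-6.42,[0,-.05,.25,0,0,0]);print(p)
im=env.get_image('side')[:,:,::-1]; cv2.imwrite('pics/side10.png',im)
im=cv2.imread('pics/side10.png')[160:300,165:325]
cv2.imwrite('pics/c15.png',cv2.resize(cv2.convertScaleAbs(im,alpha=1.7),None,fx=4,fy=4,interpolation=cv2.INTER_CUBIC))
"
```

```text
t 15.07 tcp [451.65  73.48 240.01] zyaw 10.2 tilt [ 0.0033  0.     -1.    ] F [-0.49  0.39 -2.96] T [-0.131  0.036 -0.045] w 0.1918 j [-0.01  0.2   1.68  0.    1.26 -0.18]
[451.01082183  73.45427595 238.74      ] 10.194
[1.0393, 0.0025, 0.1241, 0.0, 0.0923, 0.0]  mm 418.7
[ 573.45289486 -326.90158159  237.74      ]
```

View pics/c15.png

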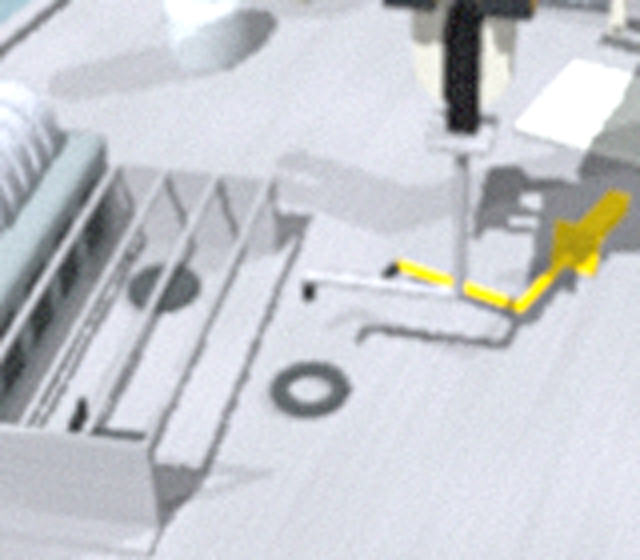

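{"fn": "carry_out", "kwargs": {"series": [[[0.9,0.0025,0.15,0,0.0923,0],[0.9,0.0025,0.15,0,0.0923,0],[0.9,0.0025,0.15,0,0.0923,0],[0.9,0.0025,0.15,0,0.0923,0],[0.9,0.0025,0.15,0,0.0923,0],[0.9,0.0025,0.15,0,0.0923,0],[0.9,0.0025,0.15,0,0.0923,0],[0.9,0.0025,0.15,0,0.0923,0],[0.9,0.0025,0.15,0,0.0923,0],[0.9,0.0025,0.15,0,0.0923,0],[0.9,0.0025,0.15,0,0.0923,0],[0.9,0.0025,0.15,0,0.0923,0]]]}}

```text
time_s: 16.12
tcp_pos: [573.1, -269.4, 235.9]
tcp_rot: [0.471, -0.471, 0.529, -0.526]
wrist_force: [0.7, 0.6, -2.2]
width: 0.192
```

```bash
python3 -c "
from c import *
st()
p,w=app(np.array([451.011,73.454,238.74]),10.194,[.9,.0025,.15,0,.0923,0])
print(p,w); rel(p,w,[([573.45,-326.90,237.74],-6.42)])
"
```

```text
t 16.12 tcp [ 573.06 -269.39  235.9 ] zyaw -6.43 tilt [-0.0029  0.0025 -1.    ] F [ 0.69  0.63 -2.24] T [-0.077  0.127 -0.049] w 0.1924 j [-0.56  0.54  1.18  0.    1.43 -0.45]
[ 573.77725168 -270.24419239  237.74      ] -6.419999999999996
[0.1408, 0.0, 0.015, 0.0, 0.0, 0.0]  mm 56.7
```

{"fn": "carry_out", "kwargs": {"series": [[[0.07,0,0.0075,0,0,0],[0.1408,0,0.015,0,0,0],[0.1408,0,0.015,0,0,0],[0.1408,0,0.015,0,0,0],[0.1408,0,0.015,0,0,0],[0.1408,0,0.015,0,0,0]]]}}

```text
time_s: 16.62
tcp_pos: [573.6, -325.1, 237.8]
tcp_rot: [0.472, -0.472, 0.527, -0.527]
wrist_force: [-0.2, 0.2, -2.5]
width: 0.195
```

```bash
python3 -c "
from c import *
st()
for n in('side','top'):
    im=env.get_image(n)[:,:,::-1]; cv2.imwrite(f'pics/{n}11.png',im)
a=cv2.imread('pics/side11.png')[70:190,240:360];b=cv2.imread('pics/side2.png')[70:190,240:360]
f=lambda i:cv2.resize(cv2.convertScaleAbs(i,alpha=1.5),(400,400),interpolation=cv2.INTER_CUBIC)
cv2.imwrite('pics/c16.png',np.hstack([f(a),f(b)]))
"
```

```text
t 16.62 tcp [ 573.61 -325.05  237.8 ] zyaw -6.32 tilt [-2.e-04  8.e-04 -1.e+00] F [-0.23  0.25 -2.51] T [-0.066  0.107 -0.038] w 0.1948 j [-0.63  0.59  1.09  0.    1.46 -0.52]
```

View pics/c16.png

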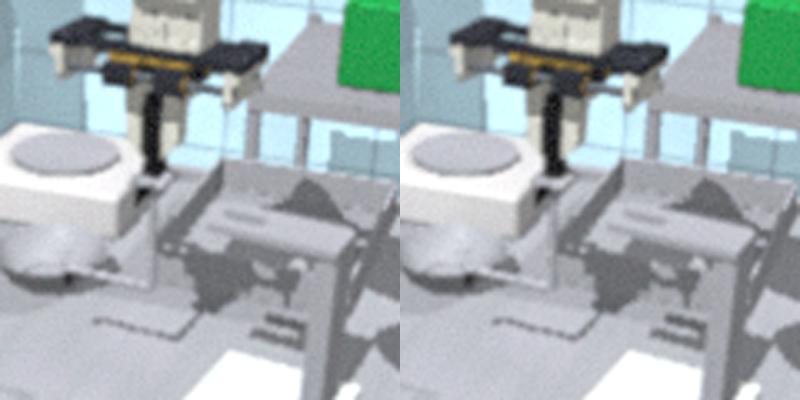

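The rod sits in the hand exactly as it did on removal (left and right crops match). I'll slide it into the fork and lower it.

{"fn": "carry_out", "kwargs": {"series": [[[0,0,0,0,0,0],[0,0,-0.03,0,0,0],[0,0,-0.07,0,0,0],[0,0,-0.11,0,0,0],[0,0,-0.15,0,0,0],[0,0,-0.19,0,0,0],[0,0,-0.22,0,0,0],[0,0,-0.24,0,0,0],[0,0,-0.25,0,0,0],[0,0,-0.25,0,0,0],[0,0,-0.25,0,0,0]]]}}

```text
time_s: 17.63
tcp_pos: [474.6, -315.7, 237.9]
tcp_rot: [-0.471, 0.471, -0.527, 0.527]
wrist_force: [-0.1, -0.3, -3.0]
width: 0.195
```

{"fn": "carry_out", "kwargs": {"series": [[[0,0.01,0,0,0,0],[0,0.02,0,0,0,0],[0,0.03,0,0,0,0],[0,0.036,0,0,0,0],[0,0.039,0,0,0,0],[0,0.042,0,0,0,0],[0,0.045,0,0,0,0],[0,0.048,0,0,0,0],[0,0.048,0,0,0,0]]]}}

```text
time_s: 18.38
tcp_pos: [474.1, -315.6, 218.3]
tcp_rot: [0.471, -0.471, 0.527, -0.527]
wrist_force: [-0.2, 0.7, -3.4]
width: 0.193
```

```bash
python3 -c "
from c import *
st()
for n in('side','top'):
    im=env.get_image(n)[:,:,::-1]; cv2.imwrite(f'pics/{n}12.png',im)
a=cv2.imread('pics/side12.png')[80:200,260:380];b=cv2.imread('pics/side0.png')[80:200,260:380]
f=lambda i:cv2.resize(cv2.convertScaleAbs(i,alpha=1.5),(400,400),interpolation=cv2.INTER_CUBIC)
cv2.imwrite('pics/c17.png',np.hstack([f(a),f(b)]))
"
```

```text
t 18.38 tcp [ 474.07 -315.65  218.32] zyaw -6.42 tilt [-1.e-04  2.e-04 -1.e+00] F [-0.18  0.72 -3.44] T [-0.084  0.033  0.048] w 0.1935 j [-0.72  0.43  1.41  0.    1.3  -0.61]
```

View pics/c17.png

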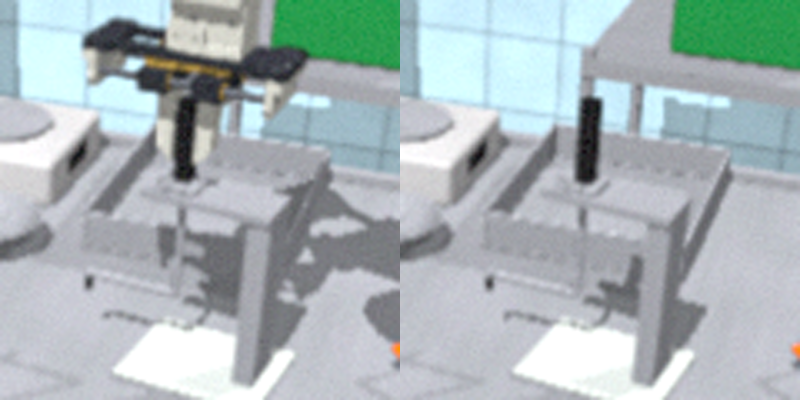

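{"fn": "carry_out", "kwargs": {"series": [[[0,0.001,0,0,0,0],[0,0.002,0,0,0,0],[0,0.002,0,0,0,0]]]}}

```text
time_s: 18.73
tcp_pos: [474.1, -315.7, 217.7]
tcp_rot: [-0.471, 0.471, -0.527, 0.527]
wrist_force: [-0.6, -0.0, -2.2]
width: 0.195
```

```bash
python3 -c "
from c import *
st()"
```

```text
t 18.73 tcp [ 474.08 -315.69  217.7 ] zyaw -6.42 tilt [ 1.e-04  0.e+00 -1.e+00] F [-0.55 -0.02 -2.25] T [-0.113  0.085 -0.039] w 0.1952 j [-0.72  0.43  1.41  0.    1.3  -0.61]
```

{"fn": "carry_out", "kwargs": {"series": [[[0,0.001,0,0,0,0],[0,0.001,0,0,0,0],[0,0.001,0,0,0,0]]]}}

```text
time_s: 18.98
tcp_pos: [474.1, -315.7, 217.5]
tcp_rot: [-0.471, 0.471, -0.527, 0.527]
wrist_force: [-1.1, 0.7, -0.5]
width: 0.196
```

{"fn": "carry_out", "kwargs": {"series": [[[0,0.001,0,0,0,0],[0,0.001,0,0,0,0],[0,0.001,0,0,0,0]]]}}

```text
time_s: 19.23
tcp_pos: [474.1, -315.7, 217.5]
tcp_rot: [-0.471, 0.471, -0.527, 0.527]
wrist_force: [-2.9, 0.7, 5.3]
width: 0.189
```

The collar has seated on the fork. I'll ease off 0.4 mm, then open.

{"fn": "carry_out", "kwargs": {"series": [[[0,-0.001,0,0,0,0],[0,-0.001,0,0,0,0]]]}}

```text
time_s: 19.4
tcp_pos: [474.2, -315.7, 217.6]
tcp_rot: [-0.471, 0.471, -0.527, 0.527]
wrist_force: [-2.3, 0.6, 4.5]
width: 0.195
```

{"fn": "carry_out", "kwargs": {"series": [[[0,0,0,0,0,0],[0,0,0,0,0,0],[0,0,0,0,0,0],[0,0,0,0,0,0],[0,0,0,0,0,0],[0,0,0,0,0,0],[0,0,0,0,0,0],[0,0,0,0,0,0],[0,0,0,0,0,0],[0,0,0,0,0,0],[0,0,0,0,0,0],[0,0,0,0,0,0]]], "grip": 1}}

```text
time_s: 20.4
tcp_pos: [474.1, -315.7, 217.3]
tcp_rot: [-0.471, 0.471, -0.527, 0.527]
wrist_force: [0.0, 0.3, -1.0]
width: 0.986
```

```bash
python3 -c "
from c import *
st()
for n in('side','top'):
    im=env.get_image(n)[:,:,::-1]; cv2.imwrite(f'pics/{n}13.png',im)
a=cv2.imread('pics/side13.png')[80:200,260:380];b=cv2.imread('pics/side0.png')[80:200,260:380]
f=lambda i:cv2.resize(cv2.convertScaleAbs(i,alpha=1.5),(400,400),interpolation=cv2.INTER_CUBIC)
cv2.imwrite('pics/c18.png',np.hstack([f(a),f(b)]))
"
```

```text
t 20.4 tcp [ 474.11 -315.7   217.28] zyaw -6.42 tilt [ 1.e-04  1.e-04 -1.e+00] F [ 0.03  0.34 -0.96] T [-0.093  0.065 -0.014] w 0.9864 j [-0.72  0.43  1.41  0.    1.3  -0.61]
```

View pics/c18.png

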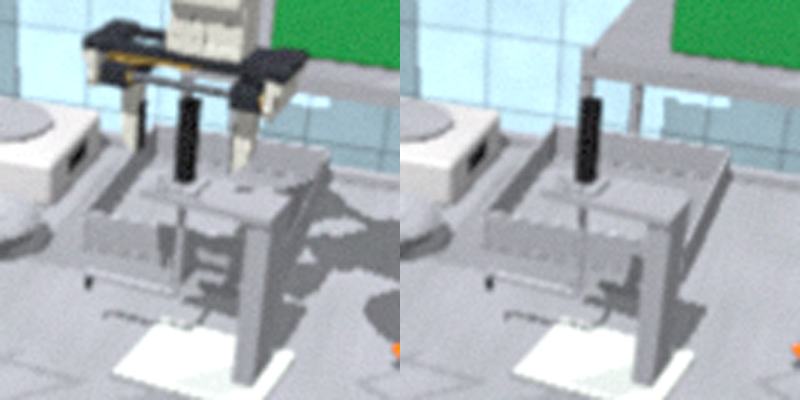

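The rod hangs as at the start, upright and free of the open fingers. I'll retract straight up.

{"fn": "carry_out", "kwargs": {"series": [[[0,-0.05,0,0,0,0],[0,-0.12,0,0,0,0],[0,-0.2,0,0,0,0],[0,-0.3,0,0,0,0],[0,-0.35,0,0,0,0],[0,-0.35,0,0,0,0]]]}}

```text
time_s: 21.0
tcp_pos: [475.2, -316.6, 363.0]
tcp_rot: [-0.472, 0.471, -0.524, 0.531]
wrist_force: [-0.0, -0.3, 0.5]
width: 0.996
```

{"fn": "carry_out", "kwargs": {"series": [[[-0.15,0,-0.3,0,0,0],[-0.15,0,-0.3,0,0,0],[-0.15,0,-0.3,0,0,0],[-0.15,0,-0.3,0,0,0],[-0.15,0,-0.3,0,0,0],[-0.15,0,-0.3,0,0,0],[-0.15,0,-0.3,0,0,0]]]}}

```text
time_s: 21.58
tcp_pos: [362.4, -243.4, 357.1]
tcp_rot: [-0.471, 0.471, -0.527, 0.527]
wrist_force: [0.7, -0.8, -0.3]
width: 1.002
```

```bash
python3 -c "
from c import *
st()
for n in('side','top'):
    im=env.get_image(n)[:,:,::-1]; cv2.imwrite(f'pics/{n}14.png',im)
a=cv2.imread('pics/side14.png')[90:190,270:370];b=cv2.imread('pics/side0.png')[90:190,270:370];c=cv2.imread('pics/top14.png')[70:220,150:350]
f=lambda i,s:cv2.resize(cv2.convertScaleAbs(i,alpha=1.5),s,interpolation=cv2.INTER_CUBIC)
cv2.imwrite('pics/c19.png',np.hstack([f(a,(200,300)),f(b,(200,300)),f(c,(400,300))]))
"
```

```text
t 21.58 tcp [ 362.39 -243.36  357.08] zyaw -6.43 tilt [ 4.e-04 -1.e-04 -1.e+00] F [ 0.74 -0.78 -0.3 ] T [-0.146  0.069  0.024] w 1.0024 j [-0.77  0.1   1.48  0.    1.56 -0.66]
```

View pics/c19.png

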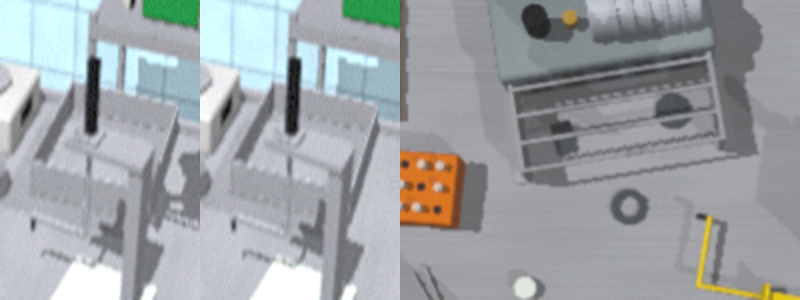

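View pics/side14.png

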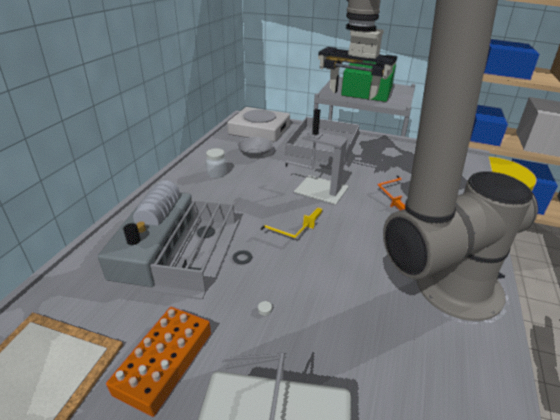

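The washer lies flat in front of the guard, at about (242,257) in the side view. The rod hangs as before and the rest is unmoved. I'll let the arm settle, then hand in.

{"fn": "carry_out", "kwargs": {"series": [[[0,0,0,0,0,0],[0,0,0,0,0,0],[0,0,0,0,0,0],[0,0,0,0,0,0]]]}}

```text
time_s: 22.02
tcp_pos: [361.8, -242.8, 357.1]
tcp_rot: [0.471, -0.471, 0.527, -0.527]
wrist_force: [-0.1, -0.1, 0.9]
width: 0.997
```

```bash
python3 -c "
from c import *
print(np.abs(st()['qd']).max())
print(onz('side',(242.4,256.8),3))
a=cv2.imread('pics/side0.png').astype(int);b=cv2.imread('pics/side14.png').astype(int)
for n,(x,y,w,h) in dict(disc=(195,222,22,20),bracket=(178,255,20,16),rack=(105,300,110,110),cap=(250,295,30,25)).items(): print(n,np.abs(a-b)[y:y+h,x:x+w].mean().round(1))
print(env.finish_job())"
```

```text
t 22.02 tcp [ 361.76 -242.8   357.09] zyaw -6.41 tilt [-2.e-04  3.e-04 -1.e+00] F [-0.08 -0.09  0.93] T [-0.085  0.065  0.056] w 0.9972 j [-0.77  0.1   1.48  0.    1.56 -0.66]
0.006125441164069681
[546.09898811  91.98052355   3.        ]
disc 3.1
bracket 6.3
rack 3.6
cap 2.0
the job is handed in; nothing more can be done
None
```

I drew the washer out through the guard's mouth with the hooked rod, hung the rod back in its stand, and handed the job in at about 22 s. No verdict was reported.

- **Washer:** it lies flat in front of the guard at about (546, 92) mm, with its near edge roughly 35 mm clear of the mouth.
- **Rod:** it hangs upright in the fork and looks the same as at the start. In the side view the handle may sit about 1–2 mm off its first position. The arm was at rest and touching nothing.
- **Forces:** the touch on the table read about 4 N net, and seating the collar on the fork about 8 N. Forces were only read at the end of each call, so a short peak in between would not show.
- **Everything else:** the disc, rack and cap show no change between the first and last side views. The bracket patch differed a little more (6.3 against 2.0–3.6), probably from changed shadow, and I saw no movement there. I checked the forceps only by eye.
- **Disagreements:** the two cameras differed by about 4–5 mm on the washer, and the camera put the tip about 4 mm lower than the table touch did. I used the average and the touch instead.

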